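# Test the friction hinge of an instrument case

### The arm

A 6-joint arm with a two-finger parallel gripper is mounted at the origin on the work surface. World frame = base frame: x ahead of the robot, y to its left, z up, the work surface at z = 0. Lengths are in m, angles in rad, forces in N, time in s.
With the tool pointing down it reaches from about 0.375 to 0.9 m from the base axis. Payload 3.1 kg.
Tool frame: the origin (TCP) lies between the finger pads; the fingertips stand manip.finger_overhang ahead of it and the grasp point (between the pads) lies 5 mm behind it (manip.finger_overhang is the distance from the TCP to the fingertips, in m); z points along the fingers, y is the line along which they close (so a half turn about z gives the same grasp; the last joint's range is limited). The gripper opens to 85 mm and grips with 20 to 120 N. Pads are 22 mm wide; open, the fingers measure 114 mm over their backs; the gripper's body (76 mm by 85 mm) begins 54 mm behind the grasp point. The pads swing forward as they close: fully open they stand 13 mm farther back than shut.
Start: joints at [-1.446, 0.527, 1.433, -0, 1.181, -0.178], TCP at [0.186, -0.597, 0.221] pointing down, gripper open.
Joint ranges: [-3.08, 3.08], [-0.75, 2.2], [0.22, 2.44], [-1.43, 4.57], [0, 2.65], [-2.85, 2.85]. Speed limits (rad/s): [2.79, 2.79, 3.14, 3.14, 3.14, 3.14].

### API

Orientations are given as a unit quaternion [x, y, z, w].
In Python, from station import manip gives the robot as it stands.
- The arm moves only by the tool drive_tool, never from a script. Its argument "plan" is a list of rows, each a list of 7 numbers: the shift along the tool's x, y, z in m, then the turn, a rotation vector about the tool's x, y, z in degrees, then the opening, from -1 (shut) to 1 (fully open). In form: [[x, y, z, wx, wy, wz, gripper], ...]. A call has 1 to 10 rows; each row shifts and turns the commanded pose from where the row before left it, along the tool's axes as they then stand; what a row does not reach is not made up. A row lasts 1/10 s, in which the tool goes at most 50 mm and 8.59 degrees, less where a joint would pass 70% of its speed; a pose out of reach is approached as far as the arm can. A call is refused whole if a number of a shift passes 0.05 or a number of a turn 8.59, either way. A call with a gripper value outside its range is refused whole. The fingers move at their own pace and stop on an object; "newtons" is the grip in N (left out, the last holds). Time passes only in rows, so rows that do not move let the fingers close. It gives the time, the measured TCP pose, the force, the opening and the grip force at its end, in the units of the state.
- manip.sense(): the state, without advancing time (a new reading comes with each control period).
- manip.snapshot(name): name is "scene" or "top" or "wrist"; returns a dict with "image" (384x512x3 uint8, red, green, blue), "z_map" (384x512 float32, m along the optical axis (not along the pixel's ray), 0 where there is no reading), "fov_y" (degrees; the focal length in pixels is half the picture's height over the tangent of half this angle, whatever the lens; pixels are square), "cx", "cy" (the principal point, pixels), "k1" (the pictures are not rectified: a ray, as slopes to the right and down, at radius r is drawn at 1 + k1 r^2 times it, then the intrinsics apply), "extrinsics" (4x4, takes a point from camera to world coordinates); the wrist camera has in their place "mount" (4x4, takes a point from camera to tool coordinates, whose origin is the TCP and whose axes are the flange's). Camera axes: x right, y up, looking along -z (the intrinsics and any distortion apply to the point x, -y, -z); pixel columns grow to the right and rows downward; lengths in m; the calibration is good to about 2 mm. A picture is of the moment at which its call begins: read the wrist's pose just before it.
- manip.sign_off(): hands the job in; it is judged then, once.
The state is a dict: "t": time; "q": joint angles; "qd": joint speeds; "tau": joint torques, N m; "tcp_pos": TCP position; "tool_rot": TCP orientation; "force": force on the tool from outside, world axes, zero at the start; "ft_torque": the same for the moment, N m; "finger_gap": opening from 0.0 (shut) to 1.0 (fully open); "gripper_force": force on a finger pad.
Only numpy, scipy, OpenCV 4.12 (cv2) and the standard library are available. Lean on these libraries where they do the work, as an engineer would, in place of code of your own. Each camera call takes 0.05 s, during which the arm holds its last target. There are 200 camera calls.

### The job

Test the friction hinge of the instrument case: lift the lid by its handle to half open (45 degrees) and let go of it completely, to see that it stands there by itself. Then rest the closed fingers on top of the handle bar and push straight down lightly, with about 3.5 N, for a good second, to see that the lid does not give way. Then push the lid down fully shut with the closed fingers, gently (15 N is plenty) and without slamming it, let go, and leave the other things on the bench alone.

Things in the scene. Friction and masses are not known exactly. Their poses are not given: they have to be found in the camera images.
- case: Grey instrument case, screwed to the bench: 200 (x) x 260 (y) x 100 mm high, blue lid of the same plan, 8 mm thick, lying on the rim. Origin at the centre of its underside, on the bench; x points from the handle side to the hinge side, z up. The handle side faces roughly towards the robot, at various yaws.
- hinge (a point): Point on the hinge axis, in the middle of the upper edge of the case's far (+x) wall, 100 mm along x from the case's origin and 100.5 mm above the bench. The hinge axis runs along the case's y.
- handle (a point): Middle of the lid's handle bar, on its axis: a round steel bar, 10 mm in diameter, along case y, free over 100 mm between two arms that hold it 45 mm out from the lid's front edge, in the lid's plane. The axis is 245 mm from the hinge along the lid and 4 mm above the lid's underside (shut: 104.5 mm above the bench). The frame turns with the lid: x towards the hinge, z out of its upper face.
- lid (a joint): Lid angle in rad: 0 = shut, hard on the rim, growing as the bar rises; stop at 1.75. Stiff friction hinge, no spring or catch: it stays at any angle; it may be ajar at first. Lid mass 0.25 to 0.5 kg. Raising takes about 7 to 10 N at the bar; pushed straight down on the bar it gives way at about 7 to 9 N at 45 degrees, at 4 to 6 N nearly shut.
- flux: Bystander: black bottle with white cap, 36 mm diameter, 115 mm high, beside the case. Origin at the centre of its underside.
- spool: Bystander: small metal solder spool, 54 mm diameter, 40 mm high, upright beside the case. Origin at the centre of its underside.
- meter: Bystander: multimeter lying flat, 180 x 85 x 35 mm, beside the case. Origin at the centre of its underside.

How it is judged:
By the outcome, as a careful person would: the job done as asked, in the order asked, and still so for the second after the job is handed in, with the robot touching nothing.
It also fails if it takes over 72 s, if anything falls off the work surface, if the arm or the gripper's body presses on something with over 40 N, if the wrist force passes 120 N, or if a joint passes its speed limit or range.

## Working session

There is one attempt and no reset: what is moved stays moved. The work goes in short steps, Python scripts to look and compute and a tool call to move; the robot and the scene stay as the last step left them, time stands still between calls to the robot, and variables do not carry over. Pictures are saved under pics/ and viewed, at most 10 in all, crops included, and the job is handed in when it is done.

Besides the shell and the picture viewer there is one more tool, called as name(argument=value, ...) on one line, values as JSON. drive_tool: Moves the arm, as the interface text tells. Its arguments: {"type":"object","properties":{"plan":{"type":"array"},"newtons":{"type":"number"}},"required":["plan"]}

```bash
mkdir -p pics; ls; cat > h.py <<'E'
import numpy as np, cv2
from station import manip
from scipy.spatial.transform import Rotation as R
def pts(s,T=None):
    "world point per pixel from depth"
    im=s["image"];H,W=im.shape[:2];f=H/2/np.tan(np.radians(s["fov_y"])/2)
    K=np.array([[f,0,s["cx"]],[0,f,s["cy"]],[0,0,1]]);u,v=np.meshgrid(np.arange(W),np.arange(H))
    p=np.stack([u,v],-1).reshape(-1,1,2).astype(np.float64)
    r=cv2.undistortPoints(p,K,np.array([s["k1"],0,0,0.])).reshape(H,W,2)
    z=s["z_map"];c=np.stack([r[...,0]*z,-r[...,1]*z,-z],-1)
    T=s["extrinsics"] if T is None else T
    return c@T[:3,:3].T+T[:3,3]
def tool(st):
    T=np.eye(4);T[:3,:3]=R.from_quat(st["tool_rot"]).as_matrix();T[:3,3]=st["tcp_pos"];return T
E
python3 - <<'E'
from h import *
np.set_printoptions(precision=4,suppress=True)
st=manip.sense();print(st,manip.finger_overhang);print(tool(st))
a=[manip.snapshot(n) for n in("scene","top")]
for n,s in zip(("scene","top"),a):
    cv2.imwrite(f"pics/{n}.png",s["image"][...,::-1])
    P=pts(s);hsv=cv2.cvtColor(s["image"],cv2.COLOR_RGB2HSV)
    m=(hsv[...,0]>95)&(hsv[...,0]<130)&(hsv[...,1]>100)&(s["z_map"]>0)
    q=P[m];print(n,m.sum(),np.percentile(q,[1,50,99],axis=0))
    np.savez(f"/tmp/{n}.npz",P=P,im=s["image"],m=m)
E
```

```text
pics
{'t': 0.0, 'q': array([-1.4465,  0.5285,  1.4339, -0.    ,  1.1814, -0.1785]), 'qd': array([-0.0017,  0.0007, -0.0018,  0.0011, -0.0008, -0.0007]), 'tau': array([ -0.0011, -44.2351, -17.8024,  -0.0003,   0.0084,  -0.    ]), 'tcp_pos': array([ 0.1863, -0.5958,  0.2201]), 'tool_rot': array([ 0.9886,  0.1508,  0.    , -0.0011]), 'force': array([-0.3161,  0.1839, -0.1485]), 'ft_torque': array([-0.0379, -0.0259,  0.0525]), 'gripper_force': 0.0, 'finger_gap': 1.001818235302762} 0.014
[[ 0.9545  0.2982 -0.0003  0.1863]
 [ 0.2982 -0.9545  0.0021 -0.5958]
 [ 0.0004 -0.0021 -1.      0.2201]
 [ 0.      0.      0.      1.    ]]
scene 7424 [[ 0.2782 -0.1767  0.0168]
 [ 0.6256  0.0917  0.1207]
 [ 0.7442  0.2336  0.2951]]
top 10114 [[ 0.2259 -0.2415  0.0316]
 [ 0.5699  0.0326  0.1268]
 [ 0.7331  0.2331  0.7   ]]
```

View pics/scene.png

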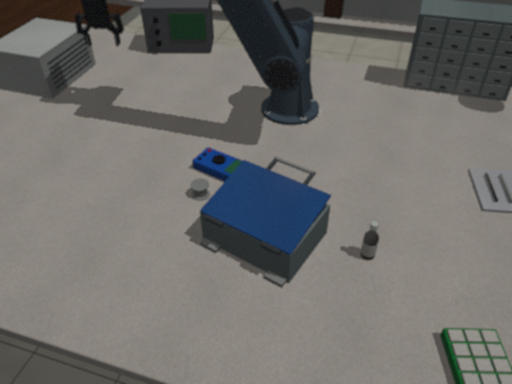

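View pics/top.png

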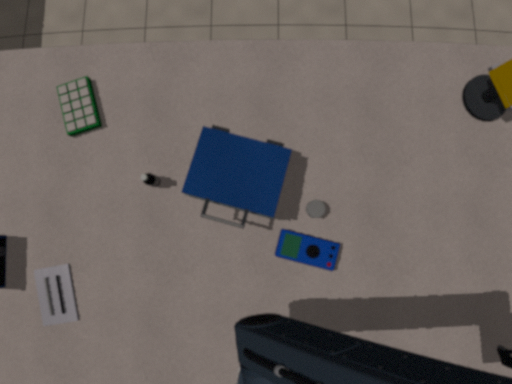

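The scene view shows the case at (265,215) with its bar at (290,165), and the meter and spool just to its left. The top view shows the lid at (238,170), bar near (235,220), spool (317,209), meter (308,250) and flux (150,180). The lid is slightly ajar.

```bash
python3 - <<'E'
from h import *
np.set_printoptions(precision=4,suppress=True)
for n in("top","scene"):
    d=np.load(f"/tmp/{n}.npz");P,im,m=d["P"],d["im"],d["m"].astype(np.uint8)
    k,l,s,c=cv2.connectedComponentsWithStats(cv2.morphologyEx(m,cv2.MORPH_OPEN,np.ones((3,3))))
    # lid = component nearest the known pixel
    px={"top":(238,170),"scene":(265,205)}[n];L=cv2.erode((l==l[px[1],px[0]]).astype(np.uint8),np.ones((3,3)))>0
    q=P[L];q=q[(q[:,2]>.09)];c0=q.mean(0)
    for _ in range(3):
        w=np.linalg.svd(q-c0,full_matrices=False)[2][2];w*=np.sign(w[2]);r=(q-c0)@w;q=q[abs(r)<.006];c0=q.mean(0)
    print(n,L.sum(),"normal",w,"tilt deg",np.degrees(np.arccos(w[2])),"uphill yaw",np.degrees(np.arctan2(-w[1],-w[0])),"c",c0,"rms",r.std())
    cs,_=cv2.findContours((l==l[px[1],px[0]]).astype(np.uint8),0,2);box=cv2.minAreaRect(cs[0])
    ap=cv2.approxPolyDP(max(cs,key=cv2.contourArea),8,True)[:,0];print(ap.tolist())
    # undistorted rays -> corners on plane, using local depth-free plane intersection
    s=manip.snapshot(n);s["z_map"]=np.ones_like(s["z_map"]);D=pts(s);o=s["extrinsics"][:3,3]
    C=[]
    for u,v in ap:
        dd=D[v,u]-o;C.append(o+dd*((c0-o)@w)/(dd@w))
    C=np.array(C);print(C, np.linalg.norm(C-np.roll(C,1,0),axis=1),C.mean(0))
    if n=="top":
        # handle region pixels
        for v in range(205,232,2):print(v,[ (u,round(float(P[v,u,2]),3)) for u in range(200,280,6)])
        for nm,(a,b,c_,d_) in dict(spool=(305,198,330,220),flux=(140,170,160,188),meter=(275,228,342,272)).items():
            z=P[b:d_,a:c_].reshape(-1,3);z=z[(z[:,2]>.02)&(z[:,2]<.13)];print(nm,z.min(0),z.max(0),np.median(z,0))
E
```

```text
top 5935 normal [ 0.1465 -0.0389  0.9885] tilt deg 8.716580606322623 uphill yaw 165.12408727225213 c [0.6227 0.0974 0.1244] rms 0.0018041572480285608
[[204, 128], [183, 191], [273, 216], [290, 150]]
[[ 0.7471  0.194   0.1097]
 [ 0.5665  0.2435  0.1384]
 [ 0.5     0.0004  0.1387]
 [ 0.6837 -0.0474  0.1096]] [0.2496 0.1895 0.252  0.192 ] [0.6243 0.0976 0.1241]
205 [(200, 0.004), (206, 0.14), (212, 0.003), (218, 0.003), (224, 0.084), (230, 0.139), (236, 0.135), (242, 0.137), (248, 0.136), (254, 0.134), (260, 0.138), (266, 0.132), (272, 0.136), (278, -0.002)]
207 [(200, 0.002), (206, 0.143), (212, 0.004), (218, 0.002), (224, -0.0), (230, 0.006), (236, 0.098), (242, 0.139), (248, 0.14), (254, 0.137), (260, 0.135), (266, 0.133), (272, 0.136), (278, 0.002)]
209 [(200, 1.14), (206, 0.142), (212, 0.0), (218, 0.003), (224, 0.001), (230, -0.0), (236, 0.002), (242, 0.101), (248, 0.138), (254, 0.14), (260, 0.137), (266, 0.138), (272, 0.136), (278, 0.001)]
211 [(200, -0.0), (206, -0.004), (212, -0.002), (218, 0.001), (224, 0.001), (230, -0.0), (236, 0.001), (242, -0.001), (248, 0.139), (254, 0.14)
[... 2250 characters left out ...]
.0212] [ 0.4637 -0.0077  0.0479] [ 0.4032 -0.1012  0.0359]
scene 6468 normal [ 0.1454 -0.04    0.9886] tilt deg 8.672637773225338 uphill yaw 164.61559334514683 c [0.6363 0.1048 0.1226] rms 0.0017001046775553096
[[198, 155], [194, 167], [224, 180], [202, 212], [286, 253], [328, 198], [245, 161], [229, 173], [234, 158], [215, 150]]
[[ 0.5112 -0.1282  0.1315]
 [ 0.5558 -0.1212  0.1253]
 [ 0.5817 -0.0251  0.1253]
 [ 0.6935 -0.0412  0.1082]
 [ 0.7572  0.19    0.1082]
 [ 0.5799  0.2459  0.1366]
 [ 0.5048  0.0062  0.1379]
 [ 0.5555 -0.0209  0.1294]
 [ 0.5006 -0.0266  0.1372]
 [ 0.4828 -0.0889  0.1373]] [0.0488 0.0457 0.0995 0.1142 0.2398 0.1881 0.2511 0.0581 0.0558 0.0648] [ 0.5723 -0.001   0.1277]
```

drive_tool(plan=[[0,0,0,0,0,-8.3,0],[0,0,0,0,0,-8.3,0],[0,0,0,0,0,-8.3,0],[0,0,0,0,0,-8.3,0],[0,0,0,0,0,-8.3,0],[0,0,0,0,0,-8.3,-0.15],[0,0,0,0,0,-8.1,-0.15],[0.02,0.04,-0.01,0,0,0,-0.15],[0.03,0.04,-0.01,0,0,0,-0.15],[0.045,0.02,0,0,0,0,-0.15]], newtons=40)

```text
t: 1.2
tcp_pos: [0.3089, -0.5332, 0.2422]
tool_rot: [0.792, 0.61, -0.001, 0.003]
force: [0.8, 0.5, -0.4]
finger_gap: 0.427
gripper_force: 0.0
```

drive_tool(plan=[[0.045,0,0,0,0,0,-0.15],[0.045,0,0,0,0,0,-0.15],[0.045,0,0,0,0,0,-0.15],[0.045,0,0,0,0,0,-0.15],[0.045,0,0,0,0,0,-0.15],[0.045,0,0,0,0,0,-0.15],[0.045,0,0,0,0,0,-0.15],[0.045,0,0,0,0,0,-0.15],[0.045,0,0,0,0,0,-0.15],[0.045,0,0,0,0,0,-0.15]])

```text
t: 2.2
tcp_pos: [0.4211, -0.0936, 0.2411]
tool_rot: [0.792, 0.61, 0.0, 0.0]
force: [-0.0, -0.3, 0.4]
finger_gap: 0.42
gripper_force: 0.0
```

```bash
cat > geo.py <<'E'
from h import *
np.set_printoptions(precision=4,suppress=True)
yaw=np.radians(-14.8);X=np.array([np.cos(yaw),np.sin(yaw),0]);Y=np.array([-X[1],X[0],0]);Hn=np.array([.7187,.0727,.1005])
def bar(deg):
    a=np.radians(deg);return Hn+X*(-.245*np.cos(a)+.004*np.sin(a))+np.array([0,0,.245*np.sin(a)+.004*np.cos(a)])
def rel(p,st):return tool(st)[:3,:3].T@(p-st["tcp_pos"])
E
python3 - <<'E'
from geo import *
st=manip.sense();print(st["t"],st["tcp_pos"],st["finger_gap"]);T=tool(st);print(T)
yw=np.degrees(np.arctan2(T[1,1],T[0,1]));print("tool y yaw",yw)
print("bar",bar(8.7),"rel",rel(bar(8.7),st))
d=np.load("/tmp/top.npz");P=d["P"];b=P[203:230,202:248].reshape(-1,3);b=b[(b[:,2]>.138)&(b[:,2]<.155)]
c=np.c_[(b-Hn)@X,(b-Hn)@Y,b[:,2]];c=c[c[:,0]<-.23];print("bar pts case coords",len(c),np.percentile(c,[2,50,98],axis=0))
E
```

```text
2.2 [ 0.4211 -0.0936  0.2411] 0.4204486685595834
[[ 0.255   0.9669  0.0004  0.4211]
 [ 0.9669 -0.255  -0.0002 -0.0936]
 [-0.0001  0.0005 -1.      0.2411]
 [ 0.      0.      0.      1.    ]]
tool y yaw -14.776229903478473
bar [0.4851 0.1344 0.1415] rel [0.2368 0.0037 0.0995]
bar pts case coords 177 [[-0.2441 -0.0564  0.1407]
 [-0.2388  0.0008  0.1457]
 [-0.2317  0.0575  0.1499]]
```

drive_tool(plan=[[0.045,0.005,0,0,0,0,-0.15],[0.045,0,0,0,0,0,-0.15],[0.045,0,0,0,0,0,-0.15],[0.045,0,0,0,0,0,-0.15],[0.04,0,0,0,0,0,-0.15],[0.016,0,0,0,0,0,-0.15],[0,0,0,0,0,0,-0.15],[0,0,0,0,0,0,-0.15]])

```text
t: 3.0
tcp_pos: [0.4855, 0.1315, 0.2407]
tool_rot: [0.792, 0.611, -0.001, -0.0]
force: [-0.0, -0.1, 0.1]
finger_gap: 0.424
gripper_force: 0.0
```

```bash
python3 - <<'E'
from geo import *
st=manip.sense();s=manip.snapshot("wrist");cv2.imwrite("pics/w1.png",s["image"][...,::-1])
P=pts(s,s["mount"]);z=s["z_map"]
Pw=pts(s,tool(st)@s["mount"])
b=Pw.reshape(-1,3)[(z>0).ravel()];c=np.c_[(b-Hn)@X,(b-Hn)@Y,b[:,2]]
c=c[(c[:,2]>.125)&(c[:,2]<.16)&(abs(c[:,1])<.045)]
f=c[(c[:,0]<-.215)&(c[:,0]>-.265)];print(len(f),np.percentile(f,[2,50,98],axis=0))
print("lid front",np.percentile(c[c[:,0]>-.215],[1,50],axis=0));print("tcp in case",(st["tcp_pos"]-Hn)@X,(st["tcp_pos"]-Hn)@Y,st["tcp_pos"],st["q"])
E
```

```text
1454 [[-0.2452 -0.0429  0.1421]
 [-0.2404  0.0019  0.1459]
 [-0.2355  0.0434  0.1477]]
lid front [[-0.1963 -0.0439  0.1252]
 [-0.1535  0.0035  0.1323]]
tcp in case -0.2405334070196548 -0.002725831363302504 [0.4855 0.1315 0.2407] [ 0.0424  0.3386  1.7094 -0.0006  1.0945  0.299 ]
```

View pics/w1.png

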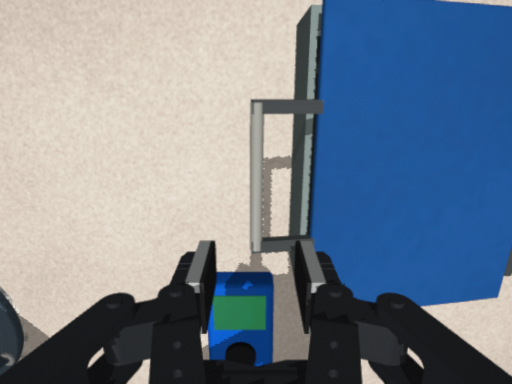

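The wrist view shows the bar vertical at column 256 (rows 100–250), centred between the fingers (215–297). Lowering over it now.

drive_tool(plan=[[0.004,0,0.03,0,0,0,-0.15],[0,0,0.03,0,0,0,-0.15],[0,0,0.02,0,0,0,-0.15],[0,0,0.014,0,0,0,-0.15],[0,0,0.01,0,0,0,-0.15],[0,0,0,0,0,0,-0.15],[0,0,0,0,0,0,-0.15]])

```text
t: 3.75
tcp_pos: [0.4873, 0.1349, 0.1373]
tool_rot: [0.792, 0.61, 0.0, 0.0]
force: [0.1, -0.2, 0.6]
finger_gap: 0.423
gripper_force: 0.0
```

drive_tool(plan=[[0,0,0,0,0,0,-1],[0,0,0,0,0,0,-1],[0,0,0,0,0,0,-1],[0,0,0,0,0,0,-1],[0,0,0,0,0,0,-1],[0,0,0,0,0,0,-1]], newtons=40)

```text
t: 4.35
tcp_pos: [0.4869, 0.1356, 0.137]
tool_rot: [0.792, 0.611, 0.0, 0.0]
force: [0.1, -0.6, -0.9]
finger_gap: -0.001
gripper_force: 0.0
```

```bash
python3 - <<'E'
from geo import *
for N in (14,):
    A=np.linspace(8.7,45,N+1);p=[bar(a) for a in A]
    for i in range(N):print(round(A[i+1],1),((p[i+1]-p[i])@X*1000).round(1),((p[i+1]-p[i])[2]*1000).round(1))
E
```

```text
11.3 2.1 10.9
13.9 2.6 10.8
16.5 3.1 10.7
19.1 3.6 10.5
21.7 4.0 10.3
24.3 4.5 10.1
26.8 4.9 9.9
29.4 5.4 9.7
32.0 5.8 9.4
34.6 6.2 9.2
37.2 6.7 8.9
39.8 7.0 8.6
42.4 7.4 8.2
45.0 7.8 7.9
```

The fingers closed fully, so they missed the bar. Looking again.

```bash
python3 - <<'E'
from geo import *
st=manip.sense();s=manip.snapshot("wrist");cv2.imwrite("pics/w2.png",s["image"][...,::-1])
t=manip.snapshot("scene");cv2.imwrite("pics/s2.png",cv2.resize(t["image"][100:300,150:400,::-1],None,fx=3,fy=3))
Pw=pts(s,tool(st)@s["mount"]);z=s["z_map"]
b=Pw.reshape(-1,3)[(z>0).ravel()];c=np.c_[(b-Hn)@X,(b-Hn)@Y,b[:,2]]
f=c[(c[:,2]>.1)&(c[:,2]<.16)&(abs(c[:,1])<.06)&(c[:,0]<-.215)&(c[:,0]>-.265)];print(len(f),np.percentile(f,[2,50,98],axis=0))
print((st["tcp_pos"]-Hn)@X,(st["tcp_pos"]-Hn)@Y,st["tcp_pos"])
E
```

```text
3901 [[-0.249  -0.052   0.142 ]
 [-0.2392  0.0375  0.1458]
 [-0.217   0.0595  0.159 ]]
-0.24015316287100846 0.0015637850111448678 [0.4869 0.1356 0.137 ]
```

View pics/w2.png

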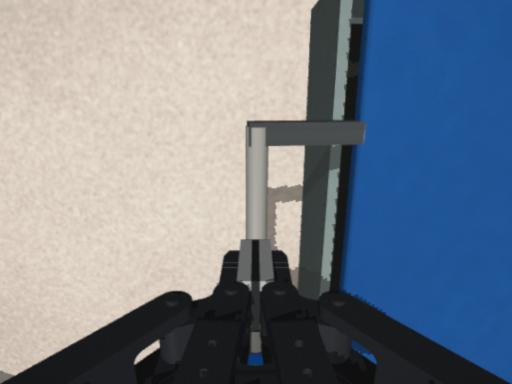

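View pics/s2.png

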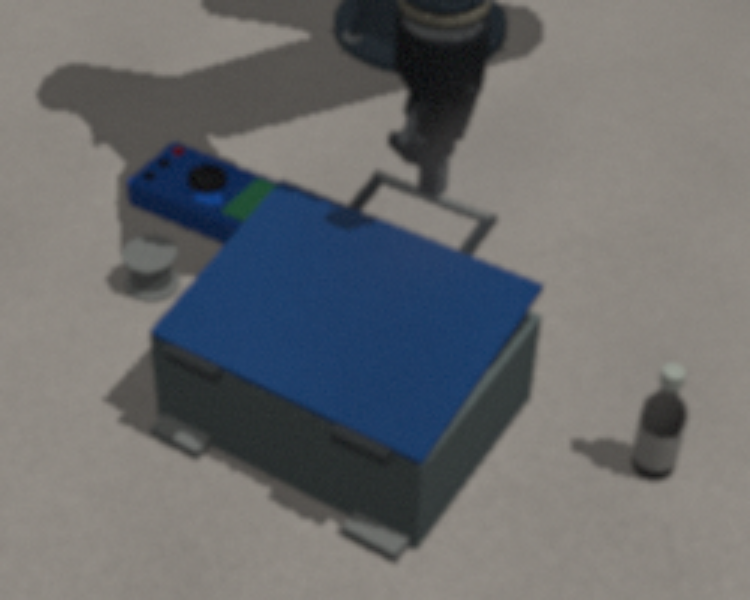

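```bash
python3 - <<'E'
from geo import *
s=manip.snapshot("wrist");st=manip.sense();P=pts(s,s["mount"])
for v in range(200,330,8):print(v,[tuple((P[v,u]*1000).round().astype(int)) for u in (228,244,256,268,284)])
print(manip.finger_overhang,s["mount"],st["finger_gap"],st["force"])
t=manip.snapshot("scene");Q=pts(t);print([(v,Q[v,295]) for v in range(150,172,2)])
E
```

```text
200 [(np.int64(-24), np.int64(-25), np.int64(136)), (np.int64(-24), np.int64(-11), np.int64(138)), (np.int64(28), np.int64(0), np.int64(-10)), (np.int64(-24), np.int64(11), np.int64(137)), (np.int64(-24), np.int64(25), np.int64(137))]
208 [(np.int64(-32), np.int64(-25), np.int64(137)), (np.int64(-32), np.int64(-11), np.int64(137)), (np.int64(24), np.int64(0), np.int64(-10)), (np.int64(-32), np.int64(11), np.int64(137)), (np.int64(-32), np.int64(25), np.int64(137))]
216 [(np.int64(-39), np.int64(-25), np.int64(135)), (np.int64(-39), np.int64(-11), np.int64(136)), (np.int64(20), np.int64(0), np.int64(-10)), (np.int64(-39), np.int64(11), np.int64(137)), (np.int64(-39), np.int64(26), np.int64(137))]
224 [(np.int64(-47), np.int64(-25), np.int64(137)), (np.int64(-47), np.int64(-11), np.int64(137)), (np.int64(16), np.int64(0), np.int64(-10)), (np.int64(-48), np.int64(11), np.int64(138)), (np.int64(-47), np.int64(26), np.int64(137))]
232 [(np.int64(-55), np.int64(-26), np.int64(137)), (np.int64(-55), np.int64(-11), np.int64(137)), (np.int64(12), np.int64(0), np.int64(-9)), (np.int64(-55), np
[... 2743 characters left out ...]
np.int64(-75)), (np.int64(17), np.int64(7), np.int64(-80))]
0.014 [[ 0.0006  0.9525  0.3044  0.0774]
 [ 1.     -0.0005 -0.0002 -0.0008]
 [ 0.      0.3044 -0.9525 -0.1529]
 [ 0.      0.      0.      1.    ]] 0.001148621499287614 [-0.0814 -0.2684  0.3106]
[(150, array([0.5059, 0.1404, 0.2054])), (152, array([0.5056, 0.1407, 0.199 ])), (154, array([0.5035, 0.1406, 0.1912])), (156, array([0.4956, 0.1392, 0.1788])), (158, array([0.4924, 0.1388, 0.1698])), (160, array([0.4946, 0.1396, 0.1652])), (162, array([0.4963, 0.1404, 0.1601])), (164, array([0.4969, 0.1408, 0.1541])), (166, array([0.4977, 0.1414, 0.1482])), (168, array([ 0.3234,  0.1041, -0.0015])), (170, array([ 0.328 ,  0.1055, -0.0055]))]
```

The wrist view puts the shut fingertips right above the bar (bar top visible up to row 236, tip edge there at tool z ≈ −14 mm). The scene crop agrees: the finger ends at the bar, z ≈ 0.148. So the real tips sit about 27 mm farther back than stated. I'll open, go down about 25 mm more and try again.

drive_tool(plan=[[0,0,0,0,0,0,-0.15],[0,0,0,0,0,0,-0.15],[0,0,0,0,0,0,-0.15],[0,0,0,0,0,0,-0.15],[0,0,0.005,0,0,0,-0.15],[0,0,0.007,0,0,0,-0.15],[0,0,0.007,0,0,0,-0.15],[0,0,0.006,0,0,0,-0.15],[0,0,0,0,0,0,-0.15]])

```text
t: 5.45
tcp_pos: [0.4861, 0.1354, 0.1107]
tool_rot: [0.792, 0.61, -0.001, -0.001]
force: [-0.5, 1.7, -0.2]
finger_gap: 0.424
gripper_force: 0.0
```

drive_tool(plan=[[0,0,0,0,0,0,-1],[0,0,0,0,0,0,-1],[0,0,0,0,0,0,-1],[0,0,0,0,0,0,-1],[0,0,0,0,0,0,-1],[0,0,0,0,0,0,-1]], newtons=40)

```text
t: 6.05
tcp_pos: [0.4873, 0.1355, 0.112]
tool_rot: [0.792, 0.61, 0.0, 0.0]
force: [0.8, -0.4, -0.9]
finger_gap: 0.097
gripper_force: 38.9
```

Gripped (gap 9.7 %, 39 N). Lifting along the arc.

drive_tool(plan=[[0,0.0021,-0.0109,0,0,0,-1],[0,0.0026,-0.0108,0,0,0,-1],[0,0.0031,-0.0107,0,0,0,-1],[0,0.0036,-0.0105,0,0,0,-1],[0,0.004,-0.0103,0,0,0,-1],[0,0.0045,-0.0101,0,0,0,-1],[0,0.0049,-0.0099,0,0,0,-1],[0,0,0,0,0,0,-1]])

```text
t: 6.85
tcp_pos: [0.5115, 0.1289, 0.187]
tool_rot: [0.792, 0.61, 0.0, 0.0]
force: [0.3, -1.2, 3.0]
finger_gap: 0.095
gripper_force: 40.3
```

drive_tool(plan=[[0,0.0054,-0.0097,0,0,0,-1],[0,0.0058,-0.0094,0,0,0,-1],[0,0.0062,-0.0092,0,0,0,-1],[0,0.0067,-0.0089,0,0,0,-1],[0,0.007,-0.0086,0,0,0,-1],[0,0.0074,-0.0082,0,0,0,-1],[0,0.0078,-0.0079,0,0,0,-1],[0,0,0,0,0,0,-1],[0,0,0,0,0,0,-1]])

```text
t: 7.75
tcp_pos: [0.5552, 0.1172, 0.249]
tool_rot: [0.792, 0.611, -0.001, -0.0]
force: [-6.3, -0.3, -0.5]
finger_gap: 0.097
gripper_force: 39.4
```

```bash
cat > ang.py <<'E'
from geo import *
def lid(names=("top","scene")):
    for n in names:
        s=manip.snapshot(n);P=pts(s);hsv=cv2.cvtColor(s["image"],cv2.COLOR_RGB2HSV)
        m=((hsv[...,0]>95)&(hsv[...,0]<130)&(hsv[...,1]>100)&(s["z_map"]>0)).astype(np.uint8)
        q=P[cv2.erode(m,np.ones((3,3)))>0];c=np.c_[(q-Hn)@X,(q-Hn)@Y,q[:,2]-Hn[2]]
        c=c[(c[:,0]>-.21)&(c[:,0]<.02)&(abs(c[:,1])<.12)&(c[:,2]>0)&(c[:,2]<.2)]
        c0=np.median(c,0)
        for _ in range(5):
            w=np.linalg.svd(c-c0,full_matrices=False)[2][2];w*=np.sign(w[2]);r=(c-c0)@w;c=c[abs(r)<max(.006,1.5*r.std())];c0=c.mean(0)
        print(n,len(c),"lid deg",np.degrees(np.arctan2(w[0],w[2])),"rms",r.std(),"hinge-plane dist (8mm)",c0@w)
        cv2.imwrite(f"/tmp/{n}.png",s["image"][...,::-1])
    st=manip.sense();print(st["t"],"tcp case",(st["tcp_pos"]-Hn)@X,(st["tcp_pos"]-Hn)@Y,st["tcp_pos"][2],st["force"],"bar45",bar(45))
if __name__=="__main__":lid()
E
python3 ang.py
```

```text
top 2653 lid deg 44.59590973863715 rms 0.0010858345634675278 hinge-plane dist (8mm) 0.010135692632827487
scene 7228 lid deg 44.67496259226093 rms 0.0018988849584846389 hinge-plane dist (8mm) 0.009765641558128937
7.85 tcp case -0.16950408974809889 0.0011818478175252278 0.24903516794434555 [-6.4006  0.3453 -0.5214] bar45 [0.5539 0.1162 0.2766]
```

Lid at 44.6°, as wanted. Easing the side load, then opening and backing off upward.

drive_tool(plan=[[0,-0.0005,0,0,0,0,-1],[0,0,0,0,0,0,-0.15],[0,0,0,0,0,0,-0.15],[0,0,0,0,0,0,-0.15],[0,0,0,0,0,0,-0.15],[0,0,-0.01,0,0,0,-0.15],[0,0,-0.02,0,0,0,-0.15],[0,0,-0.03,0,0,0,-0.15],[0,0,0,0,0,0,-0.15],[0,0,0,0,0,0,-0.15]])

```text
t: 8.85
tcp_pos: [0.5558, 0.1175, 0.3083]
tool_rot: [0.792, 0.611, 0.001, 0.001]
force: [0.3, 0.0, -0.8]
finger_gap: 0.424
gripper_force: 0.0
```

```bash
python3 ang.py
```

```text
top 2438 lid deg 44.60701463732385 rms 0.001165025221253105 hinge-plane dist (8mm) 0.010028822278415492
scene 7283 lid deg 44.70671209277017 rms 0.001875277816182956 hinge-plane dist (8mm) 0.009752469485431438
8.95 tcp case -0.1700891740947278 0.0013839146311127593 0.30646231628005877 [-0.769  0.382 -0.014] bar45 [0.5539 0.1162 0.2766]
```

It stands by itself. Closing the fingers, waiting a moment, then coming down on the bar.

drive_tool(plan=[[0,0,0,0,0,0,-1],[0,-0.001,0,0,0,0,-1],[0,0,0,0,0,0,-1],[0,0,0,0,0,0,-1],[0,0,0,0,0,0,-1],[0,0,0,0,0,0,-1],[0,0,0,0,0,0,-1],[0,0,0.01,0,0,0,-1],[0,0,0.01,0,0,0,-1],[0,0,0,0,0,0,-1]], newtons=40)

```text
t: 9.95
tcp_pos: [0.5527, 0.1177, 0.2847]
tool_rot: [0.792, 0.61, -0.002, -0.001]
force: [0.3, -0.1, -0.8]
finger_gap: 0.003
gripper_force: 0.0
```

```bash
python3 - <<'E'
from geo import *
st=manip.sense();s=manip.snapshot("wrist");P=pts(s,s["mount"])
print(st["tcp_pos"],(st["tcp_pos"]-Hn)@X,st["force"],st["finger_gap"])
Pc=P[(s["z_map"]>0)];k=(abs(Pc[:,0])<16)
f=Pc[(abs(Pc[:,1])<.01)&(Pc[:,0]<.016)&(Pc[:,0]>-.016)];h=np.histogram(f[:,2],np.arange(-.06,.05,.004));print(list(zip((h[1]*1000).round().astype(int),h[0])))
b=Pc[(abs(Pc[:,1])<.012)&(Pc[:,0]>.02)&(Pc[:,0]<.045)&(Pc[:,2]>-.05)&(Pc[:,2]<.05)];print("bar",np.percentile(b,[5,50,95],axis=0))
E
```

```text
[0.5527 0.1177 0.2847] -0.17196777322092824 [ 0.2825 -0.0625 -0.8334] 0.0033570601868551267
[(np.int64(-60), np.int64(919)), (np.int64(-56), np.int64(322)), (np.int64(-52), np.int64(346)), (np.int64(-48), np.int64(513)), (np.int64(-44), np.int64(235)), (np.int64(-40), np.int64(266)), (np.int64(-36), np.int64(246)), (np.int64(-32), np.int64(237)), (np.int64(-28), np.int64(225)), (np.int64(-24), np.int64(194)), (np.int64(-20), np.int64(174)), (np.int64(-16), np.int64(72)), (np.int64(-12), np.int64(0)), (np.int64(-8), np.int64(0)), (np.int64(-4), np.int64(0)), (np.int64(0), np.int64(122)), (np.int64(4), np.int64(374)), (np.int64(8), np.int64(16)), (np.int64(12), np.int64(0)), (np.int64(16), np.int64(0)), (np.int64(20), np.int64(0)), (np.int64(24), np.int64(0)), (np.int64(28), np.int64(0)), (np.int64(32), np.int64(0)), (np.int64(36), np.int64(0)), (np.int64(40), np.int64(0)), (np.int64(44), np.int64(0))]
bar [[ 0.0213 -0.0022  0.0033]
 [ 0.0328  0.0021  0.0046]
 [ 0.0437  0.0065  0.0075]]
```

drive_tool(plan=[[0,0.0015,0.007,0,0,0,-1],[0,0,0.006,0,0,0,-1],[0,0,0,0,0,0,-1],[0,0,0,0,0,0,-1]])

```text
t: 10.4
tcp_pos: [0.5556, 0.1174, 0.2738]
tool_rot: [0.792, 0.61, -0.0, -0.0]
force: [-0.2, 0.5, 0.2]
finger_gap: -0.001
gripper_force: 0.0
```

drive_tool(plan=[[0,0,0.001,0,0,0,-1],[0,0,0,0,0,0,-1]])

```text
t: 10.6
tcp_pos: [0.5557, 0.1174, 0.2732]
tool_rot: [0.792, 0.61, 0.0, 0.0]
force: [-0.2, -0.2, -0.1]
finger_gap: -0.004
gripper_force: 0.0
```

drive_tool(plan=[[0,0,0.001,0,0,0,-1],[0,0,0,0,0,0,-1]])

```text
t: 10.8
tcp_pos: [0.5556, 0.1174, 0.272]
tool_rot: [0.792, 0.61, 0.0, 0.0]
force: [-0.2, -0.8, 0.3]
finger_gap: -0.0
gripper_force: 0.0
```

drive_tool(plan=[[0,0,0.001,0,0,0,-1],[0,0,0,0,0,0,-1]])

```text
t: 11.0
tcp_pos: [0.5556, 0.1174, 0.2709]
tool_rot: [0.792, 0.61, -0.0, -0.0]
force: [0.8, 0.7, -1.4]
finger_gap: 0.001
gripper_force: 0.0
```

drive_tool(plan=[[0,0,0.001,0,0,0,-1],[0,0,0,0,0,0,-1]])

```text
t: 11.2
tcp_pos: [0.5558, 0.1174, 0.2706]
tool_rot: [0.792, 0.611, 0.0, 0.0]
force: [-1.0, -0.2, 3.1]
finger_gap: 0.002
gripper_force: 1.7
```

drive_tool(plan=[[0,0,0.0005,0,0,0,-1],[0,0,0,0,0,0,-1]])

```text
t: 11.4
tcp_pos: [0.5558, 0.1174, 0.2705]
tool_rot: [0.792, 0.611, 0.0, 0.0]
force: [-1.1, 0.2, 6.2]
finger_gap: 0.001
gripper_force: 2.9
```

drive_tool(plan=[[0,0,-0.0004,0,0,0,-1],[0,0,0,0,0,0,-1]])

```text
t: 11.6
tcp_pos: [0.5558, 0.1174, 0.2705]
tool_rot: [0.792, 0.611, 0.0, 0.0]
force: [-1.7, -0.3, 5.3]
finger_gap: 0.003
gripper_force: 2.8
```

```bash
python3 - <<'E'
from geo import *
F=[]
for i in range(6):
    F.append(manip.sense()["force"]);manip.snapshot("wrist")
print(np.array(F),np.mean(F,0))
E
```

```text
[[-1.7303 -0.2917  5.2886]
 [-1.0813 -0.4492  6.6091]
 [-1.04    0.4305  6.2378]
 [-1.6702 -0.0894  6.2237]
 [-1.6315  0.7689  6.7268]
 [-2.2929  0.0148  5.0249]] [-1.5744  0.064   6.0185]
```

drive_tool(plan=[[0,-0.0002,-0.0005,0,0,0,-1],[0,0,0,0,0,0,-1]])

```text
t: 12.1
tcp_pos: [0.5557, 0.1174, 0.2706]
tool_rot: [0.792, 0.61, 0.0, 0.0]
force: [0.7, 0.3, 4.5]
finger_gap: 0.002
gripper_force: 1.8
```

```bash
cat > f.py <<'E'
from geo import *
F=[]
for i in range(6):
    F.append(manip.sense()["force"]);manip.snapshot("wrist")
print(np.mean(F,0),np.std(F,0),manip.sense()["tcp_pos"],manip.sense()["t"])
E
python3 f.py
```

```text
[-0.4257 -0.266   3.9656] [0.5915 0.5481 0.409 ] [0.5557 0.1174 0.2705] 12.4
```

drive_tool(plan=[[0,0,-0.0001,0,0,0,-1],[0,0,0,0,0,0,-1],[0,0,0,0,0,0,-1],[0,0,0,0,0,0,-1],[0,0,0,0,0,0,-1],[0,0,0,0,0,0,-1],[0,0,0,0,0,0,-1],[0,0,0,0,0,0,-1]])

```text
t: 13.2
tcp_pos: [0.5557, 0.1174, 0.2706]
tool_rot: [0.792, 0.61, 0.0, 0.0]
force: [0.7, 0.6, 2.0]
finger_gap: -0.004
gripper_force: 1.7
```

```bash
python3 f.py; python3 ang.py
```

```text
[1.2718 0.0235 3.1011] [0.3268 0.3829 0.8829] [0.5557 0.1174 0.2705] 13.5
top 2580 lid deg 44.62459406364911 rms 0.0010891469869948663 hinge-plane dist (8mm) 0.010042275865496157
scene 7244 lid deg 44.713923618372625 rms 0.0019058545473255818 hinge-plane dist (8mm) 0.00978195645597807
13.6 tcp case -0.16904889225213524 0.0015816102078132777 0.2705672844541417 [ 1.027  -0.1364  3.756 ] bar45 [0.5539 0.1162 0.2766]
```

drive_tool(plan=[[0,0,0,0,0,0,-1],[0,0,0,0,0,0,-1],[0,0,0,0,0,0,-1],[0,0,0,0,0,0,-1],[0,0,0,0,0,0,-1]])

```text
t: 14.1
tcp_pos: [0.5557, 0.1174, 0.2706]
tool_rot: [0.792, 0.61, 0.0, 0.0]
force: [2.7, -1.2, 3.7]
finger_gap: 0.0
gripper_force: 1.6
```

The lid held its 44.6° under about 3.5 N. Next I'll press it shut along the arc.

```bash
python3 - <<'E'
from geo import *
A=44.65*(1-np.linspace(0,1,33));p=[bar(a) for a in A]
for i in range(32):print(i,round(A[i+1],1),((p[i+1]-p[i])@X*1000).round(1),(-(p[i+1]-p[i])[2]*1000).round(1), end=" | ")
E
```

```text
0 43.3 -4.2 4.2 | 1 41.9 -4.1 4.3 | 2 40.5 -4.0 4.4 | 3 39.1 -3.9 4.5 | 4 37.7 -3.8 4.6 | 5 36.3 -3.7 4.7 | 6 34.9 -3.6 4.8 | 7 33.5 -3.4 4.9 | 8 32.1 -3.3 5.0 | 9 30.7 -3.2 5.0 | 10 29.3 -3.1 5.1 | 11 27.9 -2.9 5.2 | 12 26.5 -2.8 5.3 | 13 25.1 -2.7 5.3 | 14 23.7 -2.6 5.4 | 15 22.3 -2.4 5.5 | 16 20.9 -2.3 5.5 | 17 19.5 -2.2 5.6 | 18 18.1 -2.0 5.6 | 19 16.7 -1.9 5.7 | 20 15.3 -1.7 5.7 | 21 14.0 -1.6 5.7 | 22 12.6 -1.5 5.8 | 23 11.2 -1.3 5.8 | 24 9.8 -1.2 5.8 | 25 8.4 -1.0 5.9 | 26 7.0 -0.9 5.9 | 27 5.6 -0.7 5.9 | 28 4.2 -0.6 5.9 | 29 2.8 -0.5 5.9 | 30 1.4 -0.3 6.0 | 31 0.0 -0.2 6.0 |
```

drive_tool(plan=[[0,-0.003,0.0042,0,0,0,-1],[0,-0.0041,0.0043,0,0,0,-1],[0,-0.004,0.0044,0,0,0,-1],[0,-0.0039,0.0045,0,0,0,-1],[0,-0.0038,0.0046,0,0,0,-1],[0,-0.0037,0.0047,0,0,0,-1]])

```text
t: 14.7
tcp_pos: [0.5327, 0.1236, 0.2444]
tool_rot: [0.792, 0.611, -0.0, -0.001]
force: [-1.1, 1.0, 8.0]
finger_gap: 0.0
gripper_force: 4.0
```

```bash
python3 ang.py
```

```text
top 3757 lid deg 36.52510416839845 rms 0.001267675895786958 hinge-plane dist (8mm) 0.009730461419478337
scene 7149 lid deg 36.22974186310696 rms 0.0019050072813861286 hinge-plane dist (8mm) 0.009594529526950224
14.8 tcp case -0.1935728503779259 0.0016829886865536228 0.24356542585886132 [-0.5714  0.8242  4.0282] bar45 [0.5539 0.1162 0.2766]
```

Following as planned (36.4°, 8 N).

drive_tool(plan=[[0,-0.0036,0.0048,0,0,0,-1],[0,-0.0034,0.0049,0,0,0,-1],[0,-0.0033,0.005,0,0,0,-1],[0,-0.0032,0.005,0,0,0,-1],[0,-0.0031,0.0051,0,0,0,-1],[0,-0.0029,0.0052,0,0,0,-1],[0,-0.0028,0.0053,0,0,0,-1],[0,-0.0027,0.0053,0,0,0,-1],[0,-0.0026,0.0054,0,0,0,-1],[0,-0.0024,0.0055,0,0,0,-1]])

```text
t: 15.8
tcp_pos: [0.502, 0.1318, 0.1921]
tool_rot: [0.792, 0.61, -0.002, -0.002]
force: [-2.4, 1.5, 7.6]
finger_gap: 0.002
gripper_force: 3.8
```

drive_tool(plan=[[0,-0.0023,0.0055,0,0,0,-1],[0,-0.0022,0.0056,0,0,0,-1],[0,-0.002,0.0056,0,0,0,-1],[0,-0.0019,0.0057,0,0,0,-1],[0,-0.0017,0.0057,0,0,0,-1],[0,-0.0016,0.0057,0,0,0,-1],[0,-0.0015,0.0058,0,0,0,-1],[0,-0.0013,0.0058,0,0,0,-1]])

```text
t: 16.6
tcp_pos: [0.4871, 0.1358, 0.1463]
tool_rot: [0.792, 0.61, -0.002, -0.003]
force: [-4.3, 4.6, 6.4]
finger_gap: -0.001
gripper_force: 3.2
```

```bash
python3 ang.py
```

```text
top 5464 lid deg 11.140376381448384 rms 0.0017198800072831517 hinge-plane dist (8mm) 0.008644948318836814
scene 5762 lid deg 10.857160823740143 rms 0.0017658950849556076 hinge-plane dist (8mm) 0.008629006227222076
16.7 tcp case -0.23923817392468988 0.0013797907965589357 0.1457537157336036 [-0.3367 -0.2036 -0.3528] bar45 [0.5539 0.1162 0.2766]
```

drive_tool(plan=[[0,-0.0008,0.004,0,0,0,-1],[0,-0.0008,0.004,0,0,0,-1],[0,-0.0007,0.004,0,0,0,-1],[0,-0.0006,0.004,0,0,0,-1],[0,-0.0006,0.004,0,0,0,-1],[0,-0.0005,0.004,0,0,0,-1],[0,-0.0004,0.004,0,0,0,-1],[0,-0.0004,0.004,0,0,0,-1],[0,-0.0003,0.003,0,0,0,-1],[0,0,0.002,0,0,0,-1]])

```text
t: 17.7
tcp_pos: [0.4835, 0.1362, 0.1095]
tool_rot: [0.792, 0.61, -0.002, -0.002]
force: [-3.7, 2.2, 6.1]
finger_gap: 0.002
gripper_force: 2.9
```

drive_tool(plan=[[0,0,0.0015,0,0,0,-1],[0,0,0.0015,0,0,0,-1],[0,0,0.001,0,0,0,-1],[0,0,0.001,0,0,0,-1],[0,0,0,0,0,0,-1]])

```text
t: 18.2
tcp_pos: [0.4836, 0.1361, 0.1045]
tool_rot: [0.792, 0.61, -0.002, -0.001]
force: [-1.9, 0.8, 3.7]
finger_gap: -0.003
gripper_force: 1.7
```

```bash
python3 ang.py;python3 f.py
```

```text
top 5576 lid deg 1.268842287100342 rms 0.0018631772389440164 hinge-plane dist (8mm) 0.008184855260304462
scene 5082 lid deg 1.1654189464046336 rms 0.0015925540909095173 hinge-plane dist (8mm) 0.00826661616737453
18.3 tcp case -0.24204514824266732 0.0011822629350459538 0.10462675994939435 [0.1689 0.5144 0.2324] bar45 [0.5539 0.1162 0.2766]
[ 0.1712  0.1934 -0.1567] [0.3662 0.3074 0.3825] [0.4862 0.1356 0.1048] 18.6
```

drive_tool(plan=[[0,0,0.001,0,0,0,-1],[0,0,0.001,0,0,0,-1],[0,0,0.001,0,0,0,-1],[0,0,0.001,0,0,0,-1],[0,0,0.001,0,0,0,-1]])

```text
t: 19.1
tcp_pos: [0.4861, 0.1357, 0.1004]
tool_rot: [0.792, 0.611, 0.0, 0.0]
force: [-0.4, -0.7, 4.4]
finger_gap: -0.0
gripper_force: 2.6
```

drive_tool(plan=[[0,0,0.0005,0,0,0,-1],[0,0,0.0005,0,0,0,-1]])

```text
t: 19.3
tcp_pos: [0.486, 0.1357, 0.0994]
tool_rot: [0.792, 0.611, 0.0, 0.0]
force: [-1.3, -1.0, 5.1]
finger_gap: 0.002
gripper_force: 2.6
```

drive_tool(plan=[[0,0,0.0005,0,0,0,-1],[0,0,0,0,0,0,-1]])

```text
t: 19.5
tcp_pos: [0.486, 0.1357, 0.0992]
tool_rot: [0.792, 0.611, 0.0, 0.0]
force: [-0.8, 0.2, 6.9]
finger_gap: 0.004
gripper_force: 3.6
```

drive_tool(plan=[[0,0,0.0005,0,0,0,-1],[0,0,0.0005,0,0,0,-1]])

```text
t: 19.7
tcp_pos: [0.4861, 0.1357, 0.0989]
tool_rot: [0.792, 0.611, 0.0, 0.0]
force: [-3.7, 0.5, 17.2]
finger_gap: -0.004
gripper_force: 8.7
```

drive_tool(plan=[[0,0,0.0003,0,0,0,-1],[0,0,0,0,0,0,-1]])

```text
t: 19.9
tcp_pos: [0.4861, 0.1357, 0.099]
tool_rot: [0.792, 0.611, 0.0, 0.001]
force: [-3.0, -1.1, 15.6]
finger_gap: -0.004
gripper_force: 8.0
```

```bash
python3 f.py;python3 ang.py
```

```text
[-3.1142 -0.7653 15.7732] [0.2518 0.3337 0.2787] [0.486  0.1357 0.099 ] 20.2
top 5553 lid deg 0.020093435674270906 rms 0.001895472863458769 hinge-plane dist (8mm) 0.0081362998094698
scene 4966 lid deg -0.07879974362044256 rms 0.0015543400053296256 hinge-plane dist (8mm) 0.008192611292920267
20.3 tcp case -0.24101990482539964 0.00150679957150808 0.09895628313895782 [-3.0888  0.0737 15.9212] bar45 [0.5539 0.1162 0.2766]
```

Hard on the rim at about 15.8 N. Backing off straight up.

drive_tool(plan=[[0,0,-0.002,0,0,0,-1],[0,0,-0.01,0,0,0,-1],[0,0,-0.02,0,0,0,-1],[0,0,-0.03,0,0,0,-1],[0,0,-0.03,0,0,0,-1],[0,0,0,0,0,0,-1],[0,0,0,0,0,0,-1]])

```text
t: 21.0
tcp_pos: [0.486, 0.1358, 0.1898]
tool_rot: [0.792, 0.61, 0.001, 0.0]
force: [1.2, 0.2, -0.2]
finger_gap: -0.004
gripper_force: 0.0
```

```bash
python3 ang.py; cp /tmp/top.png pics/end.png
```

```text
top 5469 lid deg 0.016145392485095073 rms 0.0018946294035580428 hinge-plane dist (8mm) 0.0082110338621147
scene 4998 lid deg -0.040567051902754524 rms 0.001575523240979942 hinge-plane dist (8mm) 0.008181069144925964
21.1 tcp case -0.24222077578830542 0.0011952479174033234 0.18826747640844363 [ 0.3613 -0.1832  0.4376] bar45 [0.5539 0.1162 0.2766]
```

View pics/end.png

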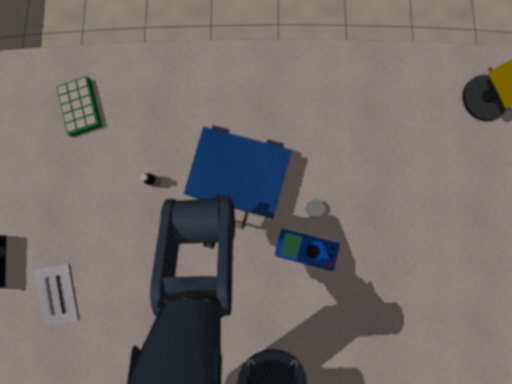

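The top view shows the lid shut at (238,170), with the flux (150,180), spool (317,209) and meter (308,250) where they were and the arm clear.

```bash
python3 -c "from station import manip;print(manip.sign_off())"
```

```text
the job is handed in; nothing more can be done
None
```

The job is done and handed in at about 21 s: the lid stood by itself at 44.6° and did not move under a push I settled at about 3.5 N (it briefly read about 6 N first); I then pressed it shut, peaking at about 17 N against your 15 N, and let go with the other things on the bench untouched.

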